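Check a shield cap on the thread gauge and sort it

TASK

Take the shield cap from the left nest of the white rack, set it on the steel thread gauge and screw it on clockwise until it stops firmly, without forcing it. Unscrew it again; if it turned fully home, rim down on the gauge's flange, stand it in the kidney dish, and if it stopped short of the flange, stand it in the square tray, set down upright and not dropped. The cap in the right nest and everything else stay where they are.

Things in the scene. Friction and masses are not known exactly. Their poses are not given: they have to be found in the camera images.
- cap_a: round knurled aluminium cap, open end down: body 50 mm diameter, 36 mm tall, and on top a straight grip bar 12 mm wide, 40 mm long, 20 mm tall; 180 g. Origin: centre of its lower rim; z up; x along the bar. In the 40 mm bore two 6 mm round lugs point inwards under the bar's two ends (+x and -x), centres 5 mm above the rim.
- cap_b: the second cap, made like cap_a and the same from outside. Of the two one is sound and the other's bore is too shallow to go fully home; either may stand in either nest.
- gauge: thread gauge fixed to the worktop: grey base plate 90x90x12 mm, round steel flange 60 mm wide, on it a steel post 26 mm in diameter with a coarse two-start right-hand thread, 36 mm outer diameter, lead 24 mm a turn (3.8 mm per rad), 1.8 mm of axial play. Origin: on the post's axis at the worktop; z up; x through the two dark index marks on the plate.
- post_top (a point): centre of the post's top, 45 mm above the worktop, 9 mm above the thread's start. Lower the cap over it with its bar 0.2 to 0.5 rad counter-clockwise (from above) of the line of the index marks: the lugs land on the thread, rim 23 to 25 mm above the worktop. Turned clockwise, they go under the ridges as the bar passes the marks. To take off: turn back to there and lift.
- seat (a point): centre of the flange's top, 18 mm above the worktop: a sound cap stops with its rim here, bar about 1.6 rad past the marks; the faulty one strikes the post's top with its rim 3.8 mm higher, about 0.6 rad past them. Both then tighten over some 0.3 rad more; 0.3 to 0.7 N m is firm, over 1 N m is forcing. The thread holds by itself, so the bar may be let go and gripped anew.
- rack: white plate 75x160x14 mm fixed to the worktop, with two round nests 53 mm wide and 6 mm deep, 80 mm apart along its y. Origin: centre of its underside; y towards the left nest.
- left_nest (a point): centre of the floor of the left nest (as the robot sees it, +y), 8 mm above the worktop; the cap to check stands here
- right_nest (a point): centre of the floor of the right nest (-y), 8 mm above the worktop; the cap that stays stands here
- dish: loose stainless kidney dish, 114 mm across its x, 217 mm along its y, 36 mm deep. Origin: centre of its underside.
- dish_floor (a point): middle of the dish's flat floor, 5 mm above its underside; the floor is clear for about 34 mm either way along the dish's x and 50 mm along its y
- tray: loose square steel tray 110x110x30 mm with 4 mm walls. Origin: centre of its underside.
- tray_floor (a point): middle of the tray's inner floor, 4 mm above its underside
- lead_pot_small: bystander: small round lead pot with a knob lid, 42 mm diameter, 78 mm tall, behind the gauge. Origin: centre of its underside.
- vial: bystander: vial 28 mm diameter, 57 mm tall. Origin: centre of its underside.
- bench_timer: bystander: white bench timer 35x62x58 mm. Origin: centre of its underside.
There are look-alikes about, which are no part of the job. Leave any purple or yellow look-alike of the cap_a alone.

How it is judged:
On the way:
1. the cap from the left nest is screwed onto the gauge until it stops firmly (sound cap: rim on the flange; faulty cap: up against the post), while the other waits in the right nest (((z of cap_a in the frame of gauge below 0.0192 m and horizontal distance between cap_a and gauge below 0.004 m and contact force between cap_a and gauge above 20 N and angle between the x axis of cap_a and the x axis of gauge, either way round above 1.3 rad and (horizontal distance between cap_b and right_nest below 0.006 m and z of cap_b in the frame of right_nest below 0.004 m)) or (z of cap_b in the frame of gauge below 0.023 m and horizontal distance between cap_b and gauge below 0.004 m and contact force between cap_b and gauge above 20 N and angle between the x axis of cap_b and the x axis of gauge, either way round above 0.5 rad and (horizontal distance between cap_a and right_nest below 0.006 m and z of cap_a in the frame of right_nest below 0.004 m)))), for 0.1 s.
At the end, for the whole second after the job is handed in: The checked cap stands upright (within 0.15 rad) and at rest on the floor of the kidney dish if it went fully home, or of the square tray if it stopped short; the other cap still stands in the right nest, within 6 mm of its centre (((x of cap_a in the frame of dish_floor between -0.022 and 0.022 m and y of cap_a in the frame of dish_floor between -0.06 and 0.06 m and z of cap_a in the frame of dish_floor below 0.01 m and angle between cap_a's own z axis and vertical below 0.15 rad and linear speed of cap_a below 0.02 m/s and (horizontal distance between cap_b and right_nest below 0.006 m and z of cap_b in the frame of right_nest below 0.004 m)) or (x of cap_b in the frame of tray_floor between -0.032 and 0.032 m and y of cap_b in the frame of tray_floor between -0.032 and 0.032 m and z of cap_b in the frame of tray_floor below 0.01 m and angle between cap_b's own z axis and vertical below 0.15 rad and linear speed of cap_b below 0.02 m/s and (horizontal distance between cap_a and right_nest below 0.006 m and z of cap_a in the frame of right_nest below 0.004 m)))); the robot touches nothing.
It fails at once if the cap is forced on the gauge (more than 200 N in all their contacts between them) (contact force between any of cap_a, cap_b and gauge above 200 N).
It fails at once if a cap is dropped into the dish or tray (arrives at more than 0.4 m/s) ((z of cap_a in the frame of dish_floor below 0.008 m and horizontal distance between cap_a and dish_floor below 0.06 m and linear speed of cap_a above 0.4 m/s) or (z of cap_a in the frame of tray_floor below 0.008 m and horizontal distance between cap_a and tray_floor below 0.06 m and linear speed of cap_a above 0.4 m/s) or (z of cap_b in the frame of dish_floor below 0.008 m and horizontal distance between cap_b and dish_floor below 0.06 m and linear speed of cap_b above 0.4 m/s) or (z of cap_b in the frame of tray_floor below 0.008 m and horizontal distance between cap_b and tray_floor below 0.06 m and linear speed of cap_b above 0.4 m/s)).
It fails at once if a bystander (lead pot, vial, timer) is moved by more than 20 mm (distance of any of lead_pot_small, vial, bench_timer from where it was at the start of the episode above 0.02 m).
It fails at once if both caps are taken out of their nests (distance of each of cap_a, cap_b from where it was at the start of the episode above 0.015 m).
It also fails if it takes over 72 s, if anything falls off the work surface, if the arm or the gripper's body presses on something with over 40 N, if the wrist force passes 120 N, or if a joint passes its speed limit or range.

ROBOT

A 7-joint arm with a two-finger parallel gripper is mounted at the origin on a cart in front of the work surface, level with it; the furniture and walls round the work are solid. World frame = base frame: x ahead of the robot, y to its left, z up, the work surface at z = 0. Lengths are in m, angles in rad, forces in N, time in s.
With the tool pointing down it reaches from about 0.425 to 0.825 m from the base axis. Payload 3.6 kg.
Tool frame: the origin (TCP) lies where the fingers leave the gripper's body, on its centre line; the fingertips stand 73 mm ahead of it and the grasp point (between the pads) lies 54 mm ahead of it; z points along the fingers, y is the line along which they close (so a half turn about z gives the same grasp; the last joint's range is limited). The gripper opens to 85 mm and grips with 20 to 120 N. Pads are 22 mm wide; open, the fingers measure 114 mm over their backs; the gripper's body (76 mm by 85 mm) begins 54 mm behind the grasp point. The pads swing forward as they close: fully open they stand 13 mm farther back than shut.
Start: joints at [1.25, 0.615, -0.013, 1.423, 0.008, 1.103, -0.04], TCP at [0.189, -0.622, 0.304] pointing down, gripper open.
Joint ranges: [-3.12, 3.12], [-0.3, 2.06], [-1.34, 1.32], [0.26, 2.42], [-1.36, 4.5], [0.01, 1.98], [-2.84, 2.84]. Speed limits (rad/s): [2.79, 2.79, 3.14, 3.14, 3.14, 3.14, 3.14].

INTERFACE

Orientations are given as a unit quaternion [x, y, z, w].
In Python, from station import arm, snapshot, camera_info, ticket gives the robot as it stands. Calls block until the motion is done:
- arm.movep(position, orientation): joint-space move of the TCP to a pose.
- arm.line_to(position, velocity=0.15, ori=None): straight line of the TCP; ori=None keeps the orientation; velocity is the mean speed in m/s.
- arm.move_j(angles): joint-space move.
- arm.move_gripper(opening, effort=None): opening from 0.0 (shut) to 1.0 (fully open); effort is the grip in N (None keeps the last); returns when the fingers have stopped.
- arm.pause(seconds).
- arm.ik(position, orientation): joint angles nearest the present ones, or None.
- snapshot(name): name is "scene" or "side" or "wrist"; returns the picture (420x560x3 uint8, blue, green, red); there is no depth.
- camera_info(name): a dict with "fx", "fy", "cx", "cy" (pixels), "dist_coeffs" ([k1, k2, p1, p2, k3] as OpenCV has them; the pictures are not rectified), "R" (3x3) and "t" (3): a world point X has camera coordinates R X + t; the wrist camera has in their place "T_tool_cam" (4x4, takes a point from camera to tool coordinates, whose origin is the TCP and whose axes are the flange's). Camera axes: x right, y down, z forward; pixel columns grow to the right and rows downward; lengths in m; the calibration is good to about 2 mm. A picture is of the moment at which its call begins: read the wrist's pose just before it. camera_info takes no time and is no camera call.
A pose or a line that the arm cannot do raises arm.MotionError and nothing moves.
- ticket.finish_job(): hands the job in; it is judged then, once.
Readings, each from a call of its own:
- arm.read_time(): time.
- arm.read_joint_positions(): joint angles.
- arm.read_dq(): joint speeds.
- arm.read_effort(): joint torques, N m.
- arm.read_tool_pos(): TCP position.
- arm.read_eef_rot(): TCP orientation.
- arm.read_ft_force(): force on the tool from outside, world axes, zero at the start.
- arm.read_wrist_torque(): the same for the moment, N m.
- arm.read_opening(): opening from 0.0 (shut) to 1.0 (fully open).
- arm.read_finger_force(): force on a finger pad.
Only numpy, scipy, OpenCV 4.12 (cv2) and the standard library are available. Lean on these libraries where they do the work, as an engineer would, in place of code of your own. Each camera call takes 0.05 s, during which the arm holds its last target. There are 200 camera calls.

## Working session

There is one attempt and no reset: what is moved stays moved. The work goes in short steps, each a Python script; the robot and the scene stay as the last script left them, time stands still between calls to the robot, and variables do not carry over. Pictures are saved under pics/ and viewed, at most 10 in all, crops included, and the job is handed in when it is done.

```bash
ls; mkdir -p pics
python3 - <<'E'
from station import *
import cv2,numpy as np
for n in ["scene","side"]:
    cv2.imwrite(f"pics/{n}0.png",snapshot(n)); c=camera_info(n); print(n,{k:np.round(v,4).tolist() for k,v in c.items()})
print({k:np.round(v,4).tolist() for k,v in camera_info("wrist").items()})
print(arm.read_time(),arm.read_tool_pos(),arm.read_eef_rot(),arm.read_ft_force())
E
```

```text
pics
scene {'fx': 393.3281, 'fy': 393.3281, 'cx': 282.339, 'cy': 206.8334, 'dist_coeffs': [-0.1108, 0.0, 0.0, 0.0, 0.0], 'R': [[0.8498, -0.527, -0.0134], [-0.4076, -0.6407, -0.6506], [0.3343, 0.5583, -0.7593]], 't': [-0.4629, 0.2852, 0.8748]}
side {'fx': 436.6376, 'fy': 436.6376, 'cx': 277.3619, 'cy': 202.029, 'dist_coeffs': [-0.0695, 0.0, 0.0, 0.0, 0.0], 'R': [[0.9711, -0.2384, -0.0081], [-0.1621, -0.6348, -0.7555], [0.175, 0.735, -0.6552]], 't': [-0.5033, 0.1298, 0.9432]}
{'fx': 317.5411, 'fy': 317.5411, 'cx': 276.5272, 'cy': 206.1167, 'dist_coeffs': [0.0004, 0.0, 0.0, 0.0, 0.0], 'T_tool_cam': [[0.0004, -0.9631, -0.2691, 0.0696], [1.0, 0.0004, -0.0001, -0.0005], [0.0002, -0.2691, 0.9631, -0.0718], [0.0, 0.0, 0.0, 1.0]]}
0.1 [ 0.18874873 -0.62146658  0.30282633] [ 9.89152708e-01  1.46886226e-01 -1.75627841e-04 -1.15188986e-03] [ 0.29915654  0.20471983 -0.51430681]
```

View pics/scene0.png

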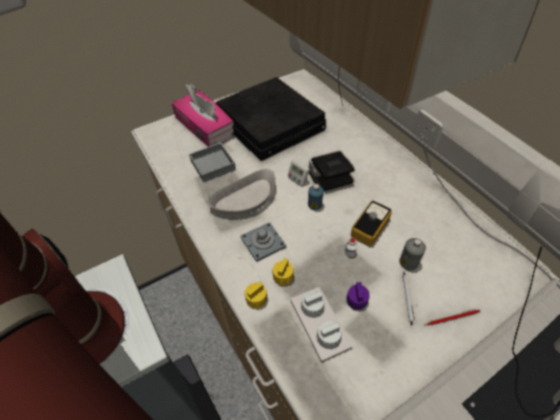

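View pics/side0.png

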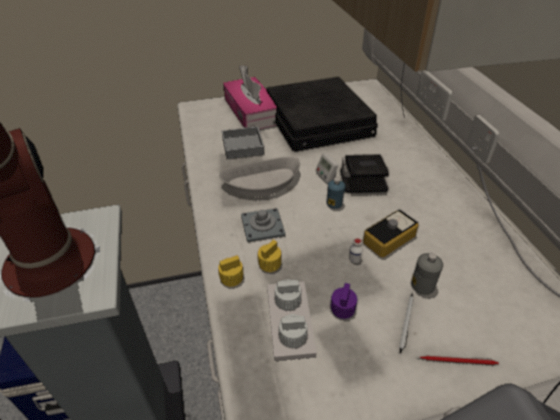

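The scene view shows the rack with its left-nest (+y) cap at (313,302) and the right-nest cap at (330,335). The gauge is at (263,240), the dish at (245,197) and the tray at (213,163), with yellow and purple look-alikes nearby. Next I'll compute rough positions, then look closer with the wrist camera.

```bash
cat > h.py <<'E'
from station import arm,snapshot,camera_info,ticket
import numpy as np,cv2
from scipy.spatial.transform import Rotation as Ro
def cam(name,pose=None):
    c=camera_info(name);K=np.array([[c['fx'],0,c['cx']],[0,c['fy'],c['cy']],[0,0,1.]]);d=np.array(c['dist_coeffs'])
    if name=='wrist':
        T=np.eye(4);T[:3,:3]=Ro.from_quat(pose[1]).as_matrix();T[:3,3]=pose[0];T=np.linalg.inv(T@np.array(c['T_tool_cam']))
        return K,d,T[:3,:3],T[:3,3]
    return K,d,np.array(c['R']),np.array(c['t'])
def p2w(name,uv,z,pose=None):
    K,d,R,t=cam(name,pose)
    n=cv2.undistortPoints(np.array(uv,float).reshape(1,1,2),K,d).ravel()
    o=-R.T@t;r=R.T@np.array([*n,1]);return o+r*(z-o[2])/r[2]
def w2p(name,X,pose=None):
    K,d,R,t=cam(name,pose)
    return cv2.projectPoints(np.array(X,float).reshape(-1,3),cv2.Rodrigues(R)[0],t,K,d)[0].reshape(-1,2)
def quat(yaw):  # tool down; tool y axis (closing line) at world angle yaw
    y=np.array([np.cos(yaw),np.sin(yaw),0]);z=np.array([0,0,-1.]);x=np.cross(y,z)
    return Ro.from_matrix(np.c_[x,y,z]).as_quat()
def pose(): return np.array(arm.read_tool_pos()),np.array(arm.read_eef_rot())
E
python3 - <<'E'
from h import *
for l,a,b,z in [("capL",(313,298),(288,288),.055),("capR",(330,331),(292,323),.055),("post",(263,236),(262,214),.045),("tray",(213,163),(243,143),.01),("dish",(245,200),(260,180),.01),("pot",(315,190),(335,185),.06)]:
    print(l,p2w("scene",a,z).round(3),p2w("side",b,z).round(3))
q=np.array(arm.read_eef_rot());print(Ro.from_quat(q).as_matrix().round(2))
for p in [(.56,-.25,.27),(.5,0,.27)]:
  for yaw in np.arange(-3,3.2,.5):
    s=arm.ik(p,quat(yaw)); print(p,yaw.round(1),None if s is None else np.round(s,2))
E
```

```text
capL [ 0.482 -0.232  0.055] [ 0.481 -0.238  0.055]
capR [ 0.468 -0.315  0.055] [ 0.468 -0.313  0.055]
post [ 0.477 -0.018  0.045] [ 0.479 -0.014  0.045]
tray [0.497 0.332 0.01 ] [0.498 0.337 0.01 ]
dish [0.508 0.142 0.01 ] [0.509 0.153 0.01 ]
pot [0.669 0.03  0.06 ] [0.667 0.027 0.06 ]
[[ 0.96  0.29 -0.  ]
 [ 0.29 -0.96  0.  ]
 [-0.   -0.   -1.  ]]
(0.56, -0.25, 0.27) -3.0 [ 0.15  0.62  0.4   1.59 -0.27  0.99 -2.37]
(0.56, -0.25, 0.27) -2.5 [ 0.22  0.6   0.27  1.59 -0.18  0.98 -1.95]
(0.56, -0.25, 0.27) -2.0 [ 0.31  0.59  0.12  1.58 -0.08  0.97 -1.54]
(0.56, -0.25, 0.27) -1.5 [ 0.39  0.59 -0.01  1.58  0.01  0.97 -1.12]
(0.56, -0.25, 0.27) -1.0 [ 0.46  0.59 -0.13  1.58  0.09  0.98 -0.69]
(0.56, -0.25, 0.27) -0.5 [ 0.53  0.6  -0.25  1.58  0.17  0.99 -0.27]
(0.56, -0.25, 0.27) 0.0 [ 0.6   0.61 -0.37  1.57  0.25  1.    0.16]
(0.56, -0.25, 0.27) 0.5 [ 0.67  0.63 -0.49  1.57  0.33  1.02  0.59]
(0.56, -0.25, 0.27) 1.0 [ 0.74  0.66 -0.61  1.57  0.42  1.05  1.02]
(0.56, -0.25, 0.27) 1.5 [ 0.8   0.69 -0.73  1.57  0.5   1.08  1.45]
(0.56, -0.25, 0.27) 2.0 [ 0.98  0.84 -1.15  1.56  0.8   1.27  1
[... 265 characters left out ...]
5 ]
(0.5, 0, 0.27) -2.0 [ 0.02  0.43 -0.08  1.89  0.05  0.82 -2.09]
(0.5, 0, 0.27) -1.5 [ 0.09  0.43 -0.19  1.89  0.11  0.83 -1.65]
(0.5, 0, 0.27) -1.0 [ 0.15  0.44 -0.28  1.89  0.16  0.84 -1.21]
(0.5, 0, 0.27) -0.5 [ 0.21  0.45 -0.37  1.89  0.21  0.85 -0.76]
(0.5, 0, 0.27) 0.0 [ 0.29  0.46 -0.48  1.88  0.27  0.86 -0.33]
(0.5, 0, 0.27) 0.5 [ 0.36  0.48 -0.59  1.88  0.34  0.88  0.1 ]
(0.5, 0, 0.27) 1.0 [ 0.43  0.51 -0.71  1.88  0.41  0.9   0.53]
(0.5, 0, 0.27) 1.5 [ 0.5   0.54 -0.81  1.88  0.48  0.93  0.96]
(0.5, 0, 0.27) 2.0 [ 0.66  0.67 -1.15  1.87  0.7   1.07  1.23]
(0.5, 0, 0.27) 2.5 [ 0.66  0.67 -1.15  1.87  0.7   1.07  1.73]
(0.5, 0, 0.27) 3.0 [ 0.66  0.67 -1.15  1.87  0.7   1.07  2.23]
```

Run:
```python
from h import *
import json
P={}
for n,p in [("rack",(.50,-.27,.24)),("gauge",(.51,-.015,.22)),("cont",(.56,.22,.36))]:
    arm.movep(p,quat(-np.pi/2)); arm.pause(.15)
    P[n]=[a.tolist() for a in pose()]; im=snapshot("wrist")
    cv2.imwrite(f"pics/w_{n}.png",im); print(n,arm.read_time(),np.round(P[n][0],4))
json.dump(P,open("P.json","w"))
```

```text
rack 2.0333 [ 0.4995 -0.2713  0.2401]
gauge 3.2333 [ 0.5103 -0.0173  0.2201]
cont 4.5083 [0.5602 0.2175 0.359 ]
```

View pics/w_rack.png

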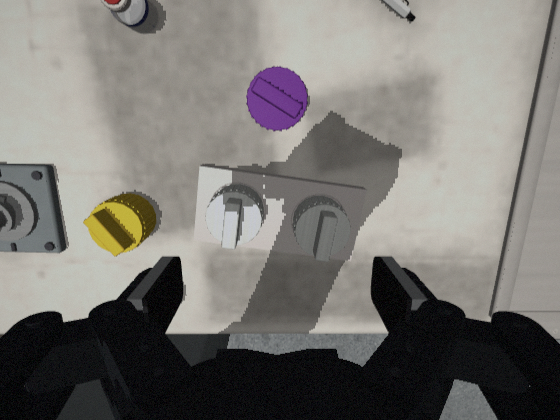

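View pics/w_gauge.png

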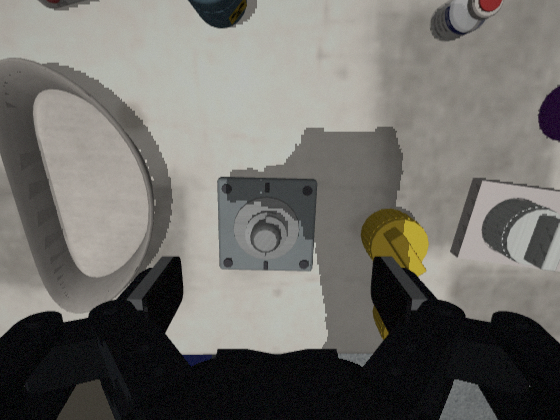

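View pics/w_cont.png

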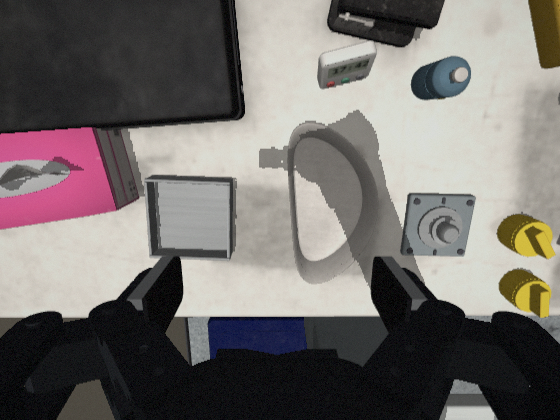

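The wrist views show:
- **Rack view:** the left cap is at about (235,212) with its bar near vertical in the image. The right cap is at (321,230).
- **Gauge view:** the plate spans (218..316, 178..271), with index marks at (267,187) and (266,265).
- **Third view:** the tray floor is centred near (194,220). The dish floor is near (328,205).

I'll enlarge the cap and the gauge.

Run:
```python
import cv2,numpy as np
a=cv2.imread("pics/w_rack.png")[160:270,190:290];b=cv2.imread("pics/w_gauge.png")[167:277,215:320]
f=lambda i:cv2.resize(i,None,fx=3.8,fy=3.8,interpolation=cv2.INTER_CUBIC)
def grid(i,x0,y0):
    i=f(i)
    for x in range(-(-x0//10)*10,x0+i.shape[1]//4,10):
        cv2.line(i,(int((x-x0)*3.8),0),(int((x-x0)*3.8),6),(0,0,255),1); 
        if x%20==0: cv2.putText(i,str(x),(int((x-x0)*3.8),18),0,.38,(0,0,255),1)
    for y in range(-(-y0//10)*10,y0+i.shape[0]//4+2,10):
        cv2.line(i,(0,int((y-y0)*3.8)),(6,int((y-y0)*3.8)),(0,0,255),1)
        cv2.putText(i,str(y),(8,int((y-y0)*3.8)+4),0,.38,(0,0,255),1)
    return i
cv2.imwrite("pics/crop.png",np.hstack([grid(a,190,160),grid(b,215,167)]))
```

```text
(no output)
```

View pics/crop.png

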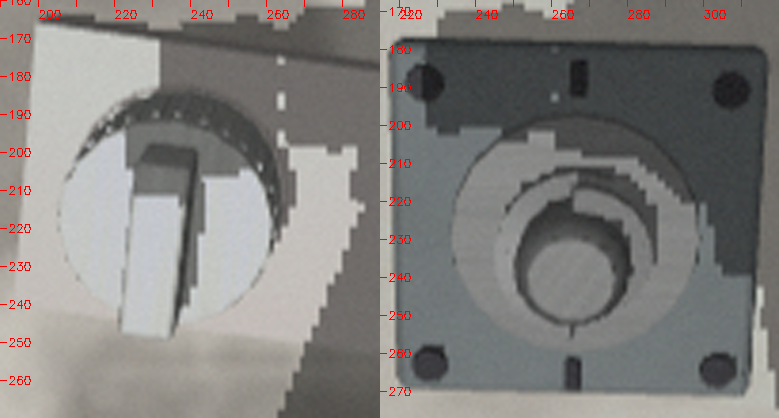

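Run:
```python
from h import *
import json;P=json.load(open("P.json"))
g=P["gauge"];r=P["rack"];c=P["cont"]
G=lambda x,y:(215+(x-380)/3.8,167+y/3.8)
C=lambda x,y:(190+x/3.8,160+y/3.8)
m1=p2w("wrist",G(578,78),.012,g);m2=p2w("wrist",G(573,373),.012,g)
co=[p2w("wrist",G(*q),.012,g) for q in [(392,40),(766,50),(750,393),(398,387)]]
print("marks",m1,m2,(m1+m2)/2,"yaw",np.arctan2(*(m1-m2)[[1,0]]))
print("corners",np.mean(co,0),[np.linalg.norm(co[i]-co[i-1]).round(4) for i in range(4)], [np.arctan2(*(co[0]-co[3])[[1,0]]),np.arctan2(*(co[1]-co[2])[[1,0]])])
print("post",p2w("wrist",G(571,280),.045,g),"flange",p2w("wrist",G(575,233),.018,g))
bc=p2w("wrist",C(165,228),.044,r);print("body",bc)
L=p2w("wrist",C(58,222),.044,r);R_=p2w("wrist",C(272,228),.044,r);print("diam",np.linalg.norm(L-R_),(L+R_)/2)
bt=[p2w("wrist",C(*q),.064,r) for q in [(135,193),(187,195),(172,338),(120,332),(147,145),(197,150)]]
print(np.round(bt,4)); t=bt
print("bar mid",np.mean(bt[:4],0)," alt far edge",(np.mean(bt[2:],0)))
print("yaw",[np.arctan2(*(a-b)[[1,0]]) for a,b in [(t[0],t[3]),(t[1],t[2]),(t[4],t[3]),(t[5],t[2])]])
# right cap and rack
print("R cap body",p2w("wrist",(321.5,232),.044,r))
for n,q,z in [("trayTL",(148,177),.03),("TR",(236,177),.03),("BR",(234,259),.03),("BL",(149,256),.03)]: print(n,p2w("wrist",q,z,c).round(4))
for n,q in [("dish top",(318,131)),("dish bot",(318,262)),("L",(303,205)),("R",(361,200))]: print(n,p2w("wrist",q,.005,c).round(4))
for n,q in [("rim top",(315,124)),("rim bot",(312,281)),("L",(291,205)),("R",(377,195))]: print(n,p2w("wrist",q,.036,c).round(4))
```

```text
marks [ 0.51897042 -0.00821804  0.012     ] [ 0.4424102  -0.00605677  0.012     ] [ 0.48069031 -0.00713741  0.012     ] yaw -0.02822211499254988
corners [ 0.48227919 -0.00744615  0.012     ] [np.float64(0.0896), np.float64(0.088), np.float64(0.0889), np.float64(0.0898)] [np.float64(-0.03594515742213412), np.float64(-0.015747829368645574)]
post [ 0.48090215 -0.00715557  0.045     ] flange [ 0.48220467 -0.00723519  0.018     ]
body [ 0.48124673 -0.23230196  0.044     ]
diam 0.049876921322518725 [ 0.48198165 -0.23234906  0.044     ]
[[ 0.4957 -0.229   0.064 ]
 [ 0.4952 -0.2402  0.064 ]
 [ 0.4622 -0.2357  0.064 ]
 [ 0.4636 -0.2243  0.064 ]
 [ 0.5063 -0.2321  0.064 ]
 [ 0.5052 -0.2426  0.064 ]]
bar mid [ 0.47916259 -0.23229872  0.064     ]  alt far edge [ 0.48429946 -0.23366764  0.064     ]
yaw [np.float64(-0.14759907078528411), np.float64(-0.13333821824253939), np.float64(-0.1805638396556508), np.float64(-0.1588277038639551)]
R cap body [ 0.46977661 -0.31083476  0.044     ]
trayTL [0.5562 0.3819 0.03  ]
TR [0.5558 0.2696 0.03  ]
BR [0.4416 0.2767 0.03  ]
BL [0.4466 0.393  0.03  ]
dish top [0.6116 0.1634 0.005 ]
dish bot [0.4246 0.1574 0.005 ]
L [0.5114 0.1811 0.005 ]
R [0.5183 0.1008 0.005 ]
rim top [0.6212 0.1713 0.036 ]
rim bot [0.4108 0.1692 0.036 ]
L [0.52   0.1993 0.036 ]
R [0.5329 0.0893 0.036 ]
```

Run:
```python
from h import *
b=-.14; q=quat(b+np.pi/2); x,y=.4813,-.2323
arm.move_gripper(.5,60)
print("open",arm.read_opening(),arm.read_time())
arm.movep((x,y,.19),q); arm.pause(.1)
print(pose()[0],arm.read_joint_positions(),arm.read_time())
e=np.array((x,y))-pose()[0][:2]; print("err",e)
arm.line_to((x,y,.120)); arm.pause(.1); print(pose()[0],arm.read_ft_force())
arm.move_gripper(0,60); arm.pause(.2)
print("grip",arm.read_opening(),arm.read_finger_force(),pose()[0],arm.read_ft_force(),arm.read_wrist_torque(),arm.read_time())
arm.line_to((x,y,.180)); arm.pause(.1)
print(arm.read_opening(),arm.read_finger_force(),pose()[0],arm.read_ft_force(),arm.read_time())
g=(.481,-.0072,.185);bg=-.028+.35
arm.movep(g,quat(bg+np.pi/2)); arm.pause(.2)
P=pose();print(P[0],P[1],quat(bg+np.pi/2),arm.read_joint_positions(),arm.read_ft_force(),arm.read_wrist_torque(),arm.read_time())
im=snapshot("wrist");cv2.imwrite("pics/held.png",im)
s=snapshot("side")[150:270,190:350]; s=cv2.resize(s,None,fx=3.5,fy=3.5,interpolation=cv2.INTER_CUBIC)
cv2.imwrite("pics/heldside.png",s)
```

```text
open 0.5000265585662805 5.0
[ 0.48159401 -0.23191051  0.19011643] [ 0.79384506  0.65142134 -0.60131016  1.87621863  0.51361079  0.77249425
  1.3420442 ] 7.875
err [-0.00029401 -0.00038949]
[ 0.48213944 -0.23235357  0.12106772] [-0.86897616 -0.09766563  0.2842465 ]
grip 0.1207082642845478 61.428269147872925 [ 0.48165059 -0.23259001  0.12075833] [-0.80953962 -0.11545774  6.2249486 ] [0.00316918 0.14940105 0.00997284] 9.175
0.11866095092271059 60.38569450378418 [ 0.4802464  -0.23220855  0.17858439] [-0.83516452 -1.03344707 -1.62032875] 9.825
[ 0.48122725 -0.00930763  0.18467994] [-1.58224496e-01  9.87403019e-01 -4.54434791e-04 -2.83850332e-04] [-0.16030535  0.98706747  0.          0.        ] [ 0.43473897  0.62028611 -0.69291366  2.0217964   0.60541868  0.7127465
  1.24656499] [ 0.61902447  0.35771571 -2.22761012] [-0.00284812  0.05390553  0.02154929] 10.925
```

View pics/held.png

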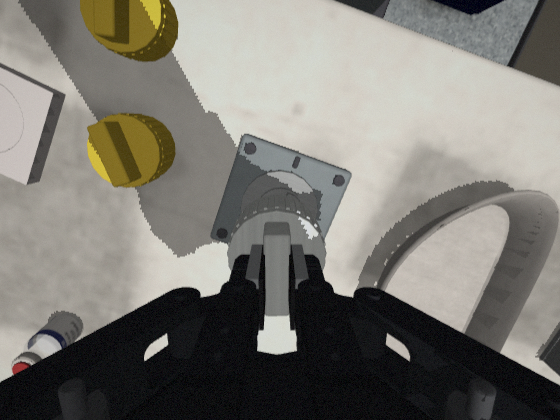

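The cap is held square by its bar, with the gauge plate behind it: corners (243,134) and (352,174), near mark (295,161). I'll cross-check the gauge position from this opposite view and then descend with force feedback.

```bash
cat >> h.py <<'E'
def goto(x,y,z,q,v=.05,tol=.0004,n=3,settle=.1):
    """line with steady-state correction of the xy error"""
    c=np.zeros(2)
    for _ in range(n):
        arm.line_to((x+c[0],y+c[1],z),v,q); arm.pause(settle)
        e=np.array((x,y))-pose()[0][:2]
        if np.abs(e).max()<tol: break
        c+=e
    return c
E
python3 - <<'E'
from h import *
P=pose();print("now",P[0])
import json
print("mark",p2w("wrist",(295.5,161),.012,P),"TL",p2w("wrist",(243.5,134),.012,P),"TR",p2w("wrist",(352.5,174),.012,P))
GX,GY=.481,-.0072; bg=-.028+.35; q=quat(bg+np.pi/2)
c=goto(GX,GY,.165,q); print("corr",c,pose()[0],arm.read_ft_force(),arm.read_time())
E
```

```text
now [ 0.48114196 -0.00854141  0.18482262]
mark [ 0.44369127 -0.00508535  0.012     ] TL [ 0.43682565 -0.04891037  0.012     ] TR [0.43929736 0.04034846 0.012     ]
corr [0. 0.] [ 0.48116208 -0.00701608  0.16511506] [ 0.67171148  0.35960592 -2.30238412] 11.675
```

Run:
```python
from h import *
GX,GY=.4817,-.0068; bg=-.028+.35; q=quat(bg+np.pi/2)
f0=np.array(arm.read_ft_force()); t0=np.array(arm.read_wrist_torque())
z=.165; out=[]
while z>.1345:
    z-=.004 if z>.145 else .001
    arm.line_to((GX,GY,z),.04,q); f=np.array(arm.read_ft_force())-f0
    out.append((z,pose()[0].round(4).tolist(),f.round(1).tolist()))
    if f[2]>5 or np.linalg.norm(f[:2])>8: break
arm.pause(.2)
for o in out: print(*o)
print(pose()[0],arm.read_ft_force()-f0,arm.read_wrist_torque()-t0,arm.read_time())
```

```text
0.161 [0.4816, -0.0068, 0.1609] [0.4, 0.2, 0.3]
0.157 [0.4815, -0.0069, 0.1567] [-0.4, -0.3, 0.0]
0.153 [0.4815, -0.0069, 0.1527] [-0.7, -0.1, 0.5]
0.149 [0.4816, -0.0068, 0.1487] [-0.5, -0.4, 0.2]
0.145 [0.4816, -0.0068, 0.1448] [-0.1, 0.0, 0.1]
0.144 [0.4817, -0.0068, 0.144] [-1.0, 0.4, 1.0]
0.143 [0.4817, -0.0068, 0.143] [-0.2, -0.1, 0.2]
0.142 [0.4817, -0.0068, 0.1419] [-0.6, 0.4, 0.6]
0.141 [0.4816, -0.0068, 0.1409] [-0.2, -0.6, -0.3]
0.13999999999999999 [0.4816, -0.0068, 0.1399] [-0.8, 0.7, 0.1]
0.13899999999999998 [0.4817, -0.0068, 0.1389] [-1.4, -0.1, 1.0]
0.13799999999999998 [0.4817, -0.0068, 0.1379] [-0.6, -0.2, 0.4]
0.13699999999999998 [0.4817, -0.0068, 0.1369] [-1.4, -0.8, 0.1]
0.13599999999999998 [0.4818, -0.0067, 0.1362] [-1.2, -0.4, 2.8]
0.13499999999999998 [0.4819, -0.0066, 0.1359] [-2.2, -0.5, 9.2]
[ 0.48192682 -0.00667015  0.13591616] [-1.46056749  0.14977021  9.49760134] [-0.15722523  0.40233185  0.04913256] 15.625
```

```bash
cat >> h.py <<'E'
GX,GY,G0=.4819,-.0067,-.028
def yaw():
    y=Ro.from_quat(arm.read_eef_rot()).as_matrix()[:,1]; return np.arctan2(y[1],y[0])
def screw(phi0,phi1,z,ref=3.,step=.1,tmax=.45,base=(0.6,0.3,-2.2),tb=0.0,ff=.00382):
    """turn bar (phi = rad clockwise past marks) following the thread; stops on torque"""
    n=max(1,int(round(abs(phi1-phi0)/step))); s=np.sign(phi1-phi0); p=phi0; rows=[]
    for p in np.linspace(phi0,phi1,n+1)[1:]:
        if p>.0: z-=s*ff*abs(phi1-phi0)/n
        arm.line_to((GX,GY,z),.005,quat(G0-p+np.pi/2)); arm.pause(.04)
        f=np.array(arm.read_ft_force())-base; T=arm.read_wrist_torque()[2]-tb
        pa=G0+np.pi/2-yaw(); tp=pose()[0]
        rows.append([p,(pa+np.pi)%(2*np.pi)-np.pi,z*1e3,tp[2]*1e3,*f,T,(tp[0]-GX)*1e3,(tp[1]-GY)*1e3])
        z+=np.clip((f[2]-ref)*5e-5,-.0004,.0004)
        if abs(T)>tmax or np.linalg.norm(f)>40: print("STOP");break
    print(np.array2string(np.array(rows),precision=2,suppress_small=True),"t",arm.read_time())
    return p,z
E
python3 - <<'E'
from h import *
print(arm.read_wrist_torque())
print(screw(-.35,.4,.1352))
E
```

```text
[-0.14041167  0.39919095  0.04344251]
[[ -0.26  -0.26 135.2  135.65  -1.67  -0.37   6.97  -0.06   0.36   0.13]
 [ -0.16  -0.17 135.4  135.39   0.33  -0.32   3.2   -0.05   0.27   0.01]
 [ -0.07  -0.07 135.41 135.2   -0.37   0.36   1.59   0.03   0.03   0.03]
 [  0.03   0.02 134.98 134.89  -0.13   0.07   1.58  -0.    -0.03   0.  ]
 [  0.12   0.12 134.55 134.54  -0.22   0.47   2.52   0.01  -0.05  -0.02]
 [  0.21   0.21 134.17 134.15  -0.39  -0.17   1.69   0.    -0.02  -0.04]
 [  0.31   0.3  133.75 133.78   0.03  -0.3    2.58   0.02   0.05  -0.09]
 [  0.4    0.4  133.37 133.42  -0.03  -0.29   2.64  -0.06   0.09  -0.06]] t 17.9583
(np.float64(0.4), np.float64(0.1333478713032257))
```

Run:
```python
from h import *
print(screw(.4,1.1,.13335,tmax=.35,step=.08))
```

```text
[[  0.48   0.47 133.05 133.11  -0.4   -0.88   2.99  -0.05   0.14  -0.09]
 [  0.56   0.55 132.76 132.8   -0.76  -0.52   3.32   0.02   0.14  -0.03]
 [  0.63   0.63 132.47 132.18  -1.15  -0.97   2.41  -0.04  -0.79  -0.27]
 [  0.71   0.71 132.15 131.85  -0.76  -1.16  -0.15   0.02  -0.51  -0.09]
 [  0.79   0.79 131.69 131.63  -1.24  -0.63   0.74   0.01  -0.01   0.13]
 [  0.87   0.86 131.28 131.3    0.41  -0.94   0.37  -0.02   0.     0.08]
 [  0.94   0.94 130.85 130.86   0.03  -0.18  -0.18  -0.02   0.01   0.01]
 [  1.02   1.02 130.4  130.73  -0.93  -0.45   3.76  -0.04   0.38   0.16]
 [  1.1    1.1  130.14 130.69  -1.17   0.17   8.32  -0.04   0.54   0.13]] t 20.5833
(np.float64(1.1), np.float64(0.13040521072462874))
```

Run:
```python
from h import *
print(screw(1.1,1.9,.1304,tmax=.4,step=.06,ff=0))
print(arm.read_ft_force(),arm.read_wrist_torque(),arm.read_opening(),arm.read_joint_positions())
```

```text
[[  1.16   1.16 130.4  130.69  -0.62  -0.44   6.94   0.     0.46   0.14]
 [  1.22   1.22 130.6  130.7   -0.19  -0.2    5.77   0.     0.34   0.07]
 [  1.28   1.28 130.74 130.72   0.08   0.43   4.57  -0.04   0.15   0.05]
 [  1.35   1.34 130.81 130.72   0.84   0.16   4.46  -0.    -0.04  -0.04]
 [  1.41   1.41 130.89 130.75  -0.18  -0.5    3.45  -0.01  -0.2   -0.1 ]
 [  1.47   1.47 130.91 130.75  -0.85   0.47   2.9    0.02  -0.28  -0.12]
 [  1.53   1.53 130.9  130.77  -0.39  -0.48   2.98  -0.07  -0.27  -0.12]
 [  1.59   1.59 130.9  130.77  -0.39   0.03   1.78  -0.01  -0.3   -0.06]
 [  1.65   1.65 130.84 130.74  -1.04  -0.06   1.99  -0.06  -0.31   0.05]
 [  1.72   1.71 130.79 130.69  -1.46  -0.05   1.18  -0.05  -0.07   0.1 ]
 [  1.78   1.78 130.7  130.7    0.02   0.46   0.27   0.06   0.19   0.01]
 [  1.84   1.84 130.56 130.67   0.65   0.54   0.64  -0.04   0.49  -0.1 ]
 [  1.9    1.9  130.45 130.68   0.63  -0.94   2.39   0.19   0.78  -0.23]] t 24.375
(np.float64(1.9), np.float64(0.13041654230145558))
[ 1.22870122 -0.64188456  0.188961  ] [-0.18416052 -0.64986448  0.18882894] 0.12397596993198896 [-0.03514816  0.62809266  0.00599617  2.07380044 -0.0075532   0.43774141
 -0.37908874]
```

Run:
```python
from h import *
p,z=screw(1.9,2.35,.13055,tmax=.45,step=.04,ff=0,ref=2)
arm.pause(.3)
print(p,z,arm.read_ft_force(),arm.read_wrist_torque(),arm.read_opening(),arm.read_time())
```

```text
STOP
[[  1.94   1.94 130.55 130.67   3.47  -1.99  -0.59   0.57   0.8   -0.25]] t 24.6667
1.940909090909091 0.13042028174134707 [ 5.88617093 -2.250645   -2.73912463] [-0.43749844 -1.15504517  0.58239346] 0.12292490358052398 24.9667
```

Run:
```python
from h import *
im=snapshot("wrist"); s=snapshot("side"); c=snapshot("scene")
cv2.imwrite("pics/tight_full.png",im)
f=lambda i,w,h:cv2.resize(i,(w,h),interpolation=cv2.INTER_CUBIC)
cv2.imwrite("pics/tight.png",np.hstack([f(im[90:330,180:400],440,480),f(s[180:270,215:305],360,480)]))
print(arm.read_wrist_torque(),arm.read_ft_force(),pose()[0],yaw(),arm.read_time())
```

```text
[-0.48138799 -1.16223302  0.59527014] [ 3.85330787 -2.9557923  -3.1672271 ] [ 0.48267413 -0.0069504   0.13067581] -0.3979773610387948 25.1167
```

View pics/tight.png

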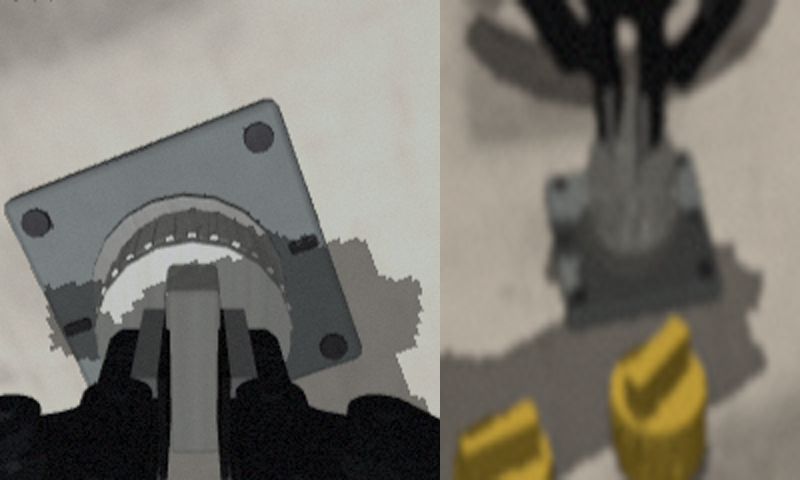

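The cap sits low on the flange. Its bar is in line with the fingers and past perpendicular to the index marks at about (303,243) and (78,326) in the enlarged crop. It went fully home at 0.58 N m, so it is sound and goes in the dish. Now unscrewing.

```bash
sed -i 's/GX,GY,G0=.*/GX,GY,G0=.4821,-.0068,-.028/' h.py
python3 - <<'E'
from h import *
p,z=screw(1.94,1.6,.1307,tmax=.9,step=.085,ff=0.001,ref=1)
p,z=screw(p,-.36,z,tmax=.5,step=.12,ref=1)
print(p,z)
E
```

```text
[[  1.85   1.86 130.79 130.7    4.44  -1.69  -2.64   0.43   0.11  -0.04]
 [  1.77   1.77 130.69 130.68   2.05  -1.07   1.36   0.32  -0.48   0.11]
 [  1.69   1.69 130.79 130.72  -0.21  -0.23   2.06   0.1   -0.94   0.15]
 [  1.6    1.6  130.93 130.77  -1.02  -0.01   3.45   0.02  -1.14  -0.08]] t 26.2833
[[  1.48   1.48 131.52 131.15  -0.55  -0.29  -1.04   0.04  -0.63   0.05]
 [  1.35   1.36 131.89 131.63  -1.22   0.14  -0.65   0.02  -0.48  -0.  ]
 [  1.23   1.24 132.27 132.11   0.17  -0.39  -1.49   0.06  -0.21   0.05]
 [  1.11   1.11 132.61 132.52  -0.27  -0.57  -1.66   0.02  -0.08  -0.02]
 [  0.99   0.99 132.95 132.95  -0.95  -0.48  -1.02   0.03  -0.08  -0.15]
 [  0.87   0.87 133.32 133.34  -2.3   -0.91  -2.09   0.    -0.03  -0.19]
 [  0.74   0.75 133.63 133.71  -0.79  -0.06  -1.22   0.01   0.03  -0.16]
 [  0.62   0.62 133.99 134.05  -0.75  -0.9    0.33  -0.02   0.02  -0.04]
 [  0.5    0.5  134.42 134.44  -1.17  -0.69   0.1   -0.     0.04   0.01]
 [  0.38   0.38 134.84 134.82  -0.96   0.23   0.22   0.05  -0.02  -0.01]
 [  0.25   0.26 135.27 135.26  -0.61  -0.68   0.69   0.03  -0.02  -0.01]
 [  0.13   0.13 135.72 135.68   0.18  -0.39   0.17  -0.04  -0.03  -0.02]
 [  0.01   0.01 136.15 136.13  -0.48   0.33   0.33  -0.03  -0.01  -0.02]
 [ -0.11  -0.11 136.12 136.09  -1.87  -0.25  -0.88   0.    -0.01  -0.02]
 [ -0.24  -0.23 136.02 136.03  -0.39  -1.31   0.02   0.    -0.02  -0.01]
 [ -0.36  -0.36 135.97 136.2   -0.7    0.28   2.69  -0.04   0.06  -0.01]] t 31.35
-0.36 0.13605890206366963
```

Run:
```python
from h import *
q=quat(G0+.36+np.pi/2); z=.136
while z<.170:
    z+=.004; arm.line_to((GX,GY,z),.04,q); f=np.array(arm.read_ft_force())
    if f[2]<-14: print("snag",z,f);break
print(z,f,pose()[0],arm.read_opening(),arm.read_time())
if z>=.168:
    arm.line_to((GX,GY,.195),.1,q)
    x,y=.516,.142; q=quat(1.57+.2)
    arm.movep((x,y,.195),q); arm.pause(.2); print(pose()[0])
    arm.line_to((x,y,.135),.1,q); arm.pause(.1); f0=np.array(arm.read_ft_force()); print(f0)
    z=.128
    while z>.113:
        arm.line_to((x,y,z),.03,q); f=np.array(arm.read_ft_force())-f0
        if f[2]>3: break
        z-=.001
    print("touch",z,pose()[0],f,arm.read_time())
    cv2.imwrite("pics/place.png",snapshot("wrist"))
```

```text
0.17200000000000004 [-0.07048328 -1.05785103 -2.12111682] [ 0.48227568 -0.00677461  0.17224551] 0.12113020865764233 33.6
[0.51602337 0.14015419 0.19450597]
[-0.64359039 -0.42080296 -2.20386315]
touch 0.11599999999999999 [0.51615792 0.1421366  0.11639452] [0.0442744  0.3195317  4.59801794] 39.075
```

View pics/place.png

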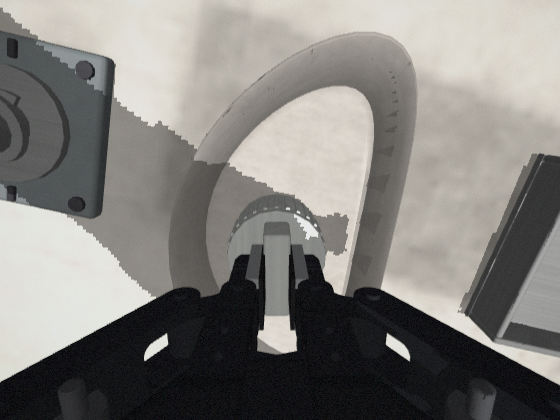

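The cap (about 228–325 px wide) stands on the dish floor, midway between the floor edges at about 207 and 350. Releasing now.

Run:
```python
from h import *
p=pose()[0]; q=quat(1.77)
arm.move_gripper(.4); arm.pause(.1)
arm.line_to((p[0],p[1],.22),.1,q); arm.pause(.2)
P=pose(); arm.movep((.5,.1,.30),quat(np.pi/2)); arm.pause(.3)
cv2.imwrite("pics/end.png",np.hstack([cv2.resize(snapshot("side")[100:380,150:430],(400,400)),cv2.resize(snapshot("wrist"),(400,400))]))
print(arm.read_opening(),pose()[0],arm.read_ft_force(),arm.read_time())
```

```text
0.39940419178066666 [0.49985285 0.1003145  0.29929883] [-0.09122794  0.91004114  0.20040689] 41.8333
```

View pics/end.png

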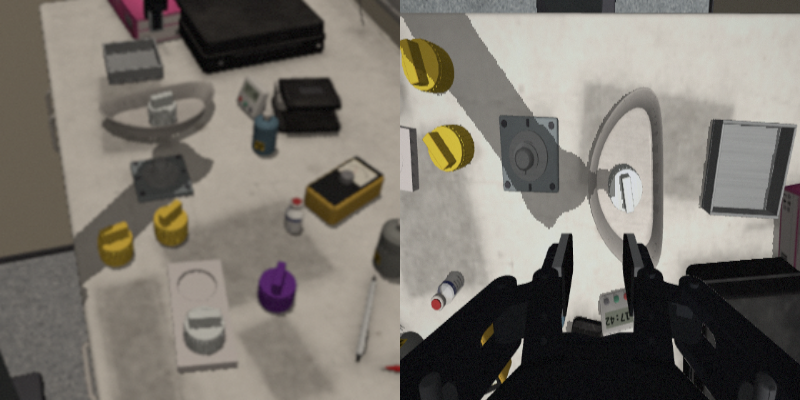

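The cap stands upright in the dish at (625,190) in the right half of this picture. The left nest is empty, the right-nest cap is still in place at (205,328) in the left half, and the gripper is clear.

```bash
python3 -c "
from station import ticket
print(ticket.finish_job())"
```

```text
the job is handed in; nothing more can be done
None
```

The left-nest cap screwed fully home on the gauge's flange and stopped firmly at about 0.58 N m, so it is sound; I unscrewed it, stood it upright in the kidney dish, and handed the job in at about 42 s (no verdict was returned).

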